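# Fit the filter and hold the reference slide flush on the tilted reader stage

### The job

Get the optical reader ready for its reference reading: take the filter with the flat rectangular grip out of the rack and slide its blade down into the slot of the reader until it is fully home, then let go of it. Then pick up the white reference slide by its rib, tilt it to match the sloped sprung stage, centre it on the stage with the long sides in line, lying flush, and gently press the stage part-way in against its spring, not to its stop. Finish while still gripping the slide and holding it there, pressed in and still; leave the spare filter and the glassware alone.

Things in the scene. Friction and masses are not known exactly. Their poses are not given: they have to be found in the camera images.
- reader: White bench-top reader, fixed. Base 180 x 280 x 30 mm; on its +y half a grey block 50 x 70 mm, top 85 mm above the bench, with the filter slot; on its -y half the sloped stage between two steel cheeks (tops at 85 mm); a housing 110 mm high along its back, from 90 to 140 mm along -x of the origin. Origin: centre of the underside; z up, +x away from the housing.
- slot (a point): Centre of the mouth of the filter slot, level with the top of the grey block, 85 mm above the bench. The slot is vertical, 8 mm wide along this frame's x and 43 mm along its y, 45 mm deep, with a 2 mm chamfer round the mouth. z up.
- stage_face (a point): Centre of the stage's face, an aluminium plate 94 mm (its x, down the slope) by 64 mm (y, level) with a round black window in the middle, about 90 mm above the bench; moves with the spring. z: outward normal. The face slopes down to the reader's open front (+x) by 0.2 to 0.5 rad, different every time; the angle is locked by a stiff hinge.
- stage (a joint): How far the sprung stage is pushed in along its normal (m): 0 = out, 0.010 = against its stop. It keeps parallel to itself. It takes about 3 N to start, 7 N at 5 mm, 11 N at the stop.
- rack: Aluminium rack 50 x 150 x 45 mm high, fixed to the bench, with two vertical slots (7 x 42 mm, 30 mm deep) 64 mm apart in one line along its y, each with one filter standing in it. Origin: centre of the underside.
- filter: Filter to use, upright in either rack slot: steel blade 5 mm thick (x), 40 wide (y), 44 high, lowest 4 mm thinned to 3 x 36; on it a grey rectangular grip 14 mm (x) by 32 (y), 44 to 74 mm above the origin (centre of the blade's lower end). About 60 g. In the rack the origin is 15 mm above the bench. Home in the reader, the grip rests on the grey block, origin 44 mm below the slot's mouth.
- spare: Spare filter in the other slot of the rack; the same blade, but with a small round knob, 16 mm in diameter and 22 mm high. Leave it. Origin as for the filter.
- slide: Reference slide on the bench: aluminium plate 80 mm (x) x 50 mm (y) x 6 mm, white on the back, with a grey upright rib on the middle of its back, 44 mm long (x), 12 mm thick (y), from 6 to 36 mm above the origin. Origin: centre of the flat underside, the face that goes on the stage; z towards the rib. About 120 g.
- jar: Bystander: glass jar with a blue cap, 52 mm in diameter, 75 mm high. Origin: centre of the underside.
- beaker: Bystander: glass beaker, 64 mm in diameter, 80 mm high. Origin: centre of the underside.
- amber: Bystander: small amber bottle, 48 mm in diameter, 85 mm high. Origin: centre of the underside.
Mind the look-alikes: they are no part of the job. What is shaped like the slide but red or yellow is not meant.

How it is judged:
On the way, in this order (a step that is already met when the one before it is completed fails the run):
1. The filter is fully home in the reader's slot and let go (z of filter in the frame of slot below -0.04 m and horizontal distance between filter and slot below 0.006 m and angle between the z axis of filter and the z axis of slot, either way round below 0.08 rad and contact force between the fingers and filter below 0.1 N), for 0.2 s.
2. The slide is picked up off the bench (height (world z) of slide above 0.03 m and contact force between the fingers and slide above 1 N), for 0.2 s.
At the end, for the whole second after the job is handed in: Filter home in the slot (to 4 mm in height, 6 mm sideways), released. Slide gripped, at rest, flush on the stage (0.03 rad, 2 mm), centred within 9 mm along each side, turned less than 0.12 rad, pressing the stage in by 1.5 to 9.2 mm with over 2.5 N (all of step 1 and angle between the z axis of slide and the z axis of stage_face, either way round below 0.03 rad and z of slide in the frame of stage_face between -0.002 and 0.002 m and x of slide in the frame of stage_face between -0.009 and 0.009 m and y of slide in the frame of stage_face between -0.009 and 0.009 m and angle between the x axis of slide and the x axis of stage_face, either way round below 0.12 rad and value of joint stage between 0.0015 and 0.0092 m and contact force between slide and stage above 2.5 N and contact force between the fingers and slide above 1 N and linear speed of slide below 0.01 m/s); the arm keeps its last pose, push and grip.
It fails at once if The spare filter is pulled out or displaced (distance of spare from where it was at the start of the episode above 0.015 m).
It fails at once if The glassware is disturbed (distance of any of jar, beaker, amber from where it was at the start of the episode above 0.03 m).
It fails at once if The stage is pressed hard (over 30 N) (contact force between slide and stage above 30 N).
It also fails if it takes over 54 s, if anything falls off the work surface, if the arm or the gripper's body presses on something with over 40 N, if the wrist force passes 120 N, or if a joint passes its speed limit or range.

### The arm

A 6-joint arm with a two-finger parallel gripper is mounted at the origin on the work surface. World frame = base frame: x ahead of the robot, y to its left, z up, the work surface at z = 0. Lengths are in m, angles in rad, forces in N, time in s.
With the tool pointing down it reaches from about 0.3 to 0.75 m from the base axis. Payload 8.5 kg.
Tool frame: the origin (TCP) lies at the very end of the fingers, on their centre line; the grasp point (between the pads) lies 19 mm behind it; z points along the fingers, y is the line along which they close (so a half turn about z gives the same grasp; the last joint's range is limited). The gripper opens to 85 mm and grips with 20 to 120 N. Pads are 22 mm wide; open, the fingers measure 114 mm over their backs; the gripper's body (76 mm by 85 mm) begins 54 mm behind the grasp point. The pads swing forward as they close: fully open they stand 13 mm farther back than shut.
Start: joints at [0.896, 0.381, 1.297, -0, 1.464, -0.215], TCP at [0.244, 0.493, 0.231] pointing down, gripper open.
Joint ranges: [-3.11, 3.11], [-0.89, 2.33], [0.22, 2.48], [-1.42, 4.56], [0.17, 2.85], [-2.88, 2.88]. Speed limits (rad/s): [2.39, 2.39, 3.14, 3.14, 3.14, 3.14].

### API

Orientations are given as [roll, pitch, yaw] about the fixed x, y, z axes, in that order (R = Rz(yaw) Ry(pitch) Rx(roll)).
In Python, from cell import get_obs, grab_frame, camera_model, job_done gives the robot as it stands. The module is installed in compiled form; this text tells all that it offers.
- The arm moves only by the shell command python3 -m jog 'ROWS' [FORCE]. ROWS is JSON, a list of rows, each an object with "fingers": the opening, from 0 (shut) to 1 (fully open); "offset": the shift along the world's x, y, z in m, a list of three; "angular": the turn, a rotation vector about the world's x, y, z in degrees, a list of three. In form: [{"fingers": fingers, "offset": [x, y, z], "angular": [ax, ay, az]}, ...]. A call has 1 to 12 rows; each row shifts and turns the commanded pose from where the row before left it; what a row does not reach is not made up. A row lasts 1/10 s, in which the tool goes at most 50 mm and 8.59 degrees, less where a joint would pass 70% of its speed; a pose out of reach is approached as far as the arm can. A call is refused whole if a number of a shift passes 0.05 or a number of a turn 8.59, either way. A call with a gripper value outside its range is refused whole. The fingers move at their own pace and stop on an object; FORCE is the grip in N (left out, the last holds). Time passes only in rows, so rows that do not move let the fingers close. It gives the time, the measured TCP pose, the force, the opening and the grip force at its end, in the units of the state.
- get_obs(): the state, without advancing time (a new reading comes with each control period).
- grab_frame(name): name is "side" or "top"; returns the picture (384x512x3 uint8, red, green, blue); there is no depth.
- camera_model(name): a dict with "vertical_fov" (degrees; the focal length in pixels is half the picture's height over the tangent of half this angle, whatever the lens; pixels are square), "cx", "cy" (the principal point, pixels), "R" (3x3) and "t" (3): a world point X has camera coordinates R X + t. Camera axes: x right, y down, z forward; pixel columns grow to the right and rows downward; lengths in m; the calibration is good to about 2 mm. A picture is of the moment at which its call begins. camera_model takes no time and is no camera call.
- job_done(): hands the job in; it is judged then, once.
The state is a dict: "clock": time; "qpos": joint angles; "joint_velocities": joint speeds; "tau": joint torques, N m; "eef_pos": TCP position; "orientation": TCP orientation; "ft_force": force on the tool from outside, world axes, zero at the start; "wrist_torque": the same for the moment, N m; "opening": finger opening in m; "finger_force": force on a finger pad.
Only numpy, scipy, OpenCV 4.12 (cv2) and the standard library are available. Lean on these libraries where they do the work, as an engineer would, in place of code of your own. Each camera call takes 0.05 s, during which the arm holds its last target. There are 200 camera calls.

## Working session

There is one attempt and no reset: what is moved stays moved. The work goes in short steps, Python scripts to look and compute and a shell command to move; the robot and the scene stay as the last step left them, time stands still between calls to the robot, and variables do not carry over. Pictures are saved under pics/ and viewed, at most 13 in all, crops included, and the job is handed in when it is done.

```bash
mkdir -p pics; python3 - <<'E'
from cell import *
import cv2
for n in("top","side"):
    f=grab_frame(n);cv2.imwrite(f"pics/{n}0.png",cv2.cvtColor(cv2.resize(f,(800,600),interpolation=cv2.INTER_CUBIC),cv2.COLOR_RGB2BGR))
    cv2.imwrite(f"pics/{n}0_raw.png",f[:,:,::-1])
    print(n,camera_model(n))
print(get_obs())
E
```

```text
top {'vertical_fov': 52.99113593794548, 'cx': 258.174065256452, 'cy': 185.00977786652027, 'R': array([[ 0.02698776, -0.99948492,  0.01736547],
       [-0.9844438 , -0.0295907 , -0.17319006],
       [ 0.17361471, -0.01242132, -0.98473532]]), 't': array([-0.05054431,  0.55879112,  1.26378688])}
side {'vertical_fov': 51.54326006457577, 'cx': 253.98839257400428, 'cy': 191.10458078979633, 'R': array([[-0.95930205, -0.28237986, -0.00108874],
       [-0.20824741,  0.71005246, -0.67265037],
       [ 0.19071598, -0.64504816, -0.73995965]]), 't': array([0.52271669, 0.18456727, 0.98729811])}
{'clock': 0.1, 'qpos': array([ 8.95675071e-01,  3.81148720e-01,  1.29813728e+00,  2.22700121e-05,
        1.46357534e+00, -2.15311115e-01]), 'joint_velocities': array([ 4.22174857e-05, -1.26626912e-03, -2.20522122e-03, -6.92640307e-04,
       -1.04129553e-03, -2.28612854e-03]), 'tau': array([ 3.81824895e-03, -4.49221301e+01, -2.31656170e+01, -1.42198483e-04,
        3.64124062e-03,  3.75044192e-05]), 'eef_pos': array([0.24392493, 0.4926801 , 0.2307788 ]), 'orientation': array([-3.14035799e+00, -2.92684477e-04,  2.68177994e+00]), 'ft_force': array([-0.76677017, -0.89690959,  0.97243349]), 'wrist_torque': array([ 0.00750192, -0.01826928,  0.00691192]), 'finger_force': 0.0, 'opening': 0.08522243518611833}
```

View pics/top0.png

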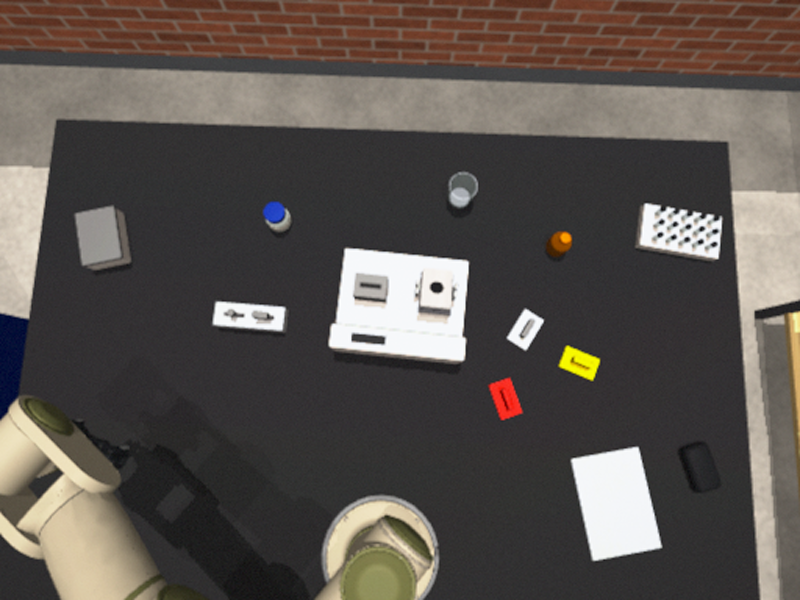

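View pics/side0.png

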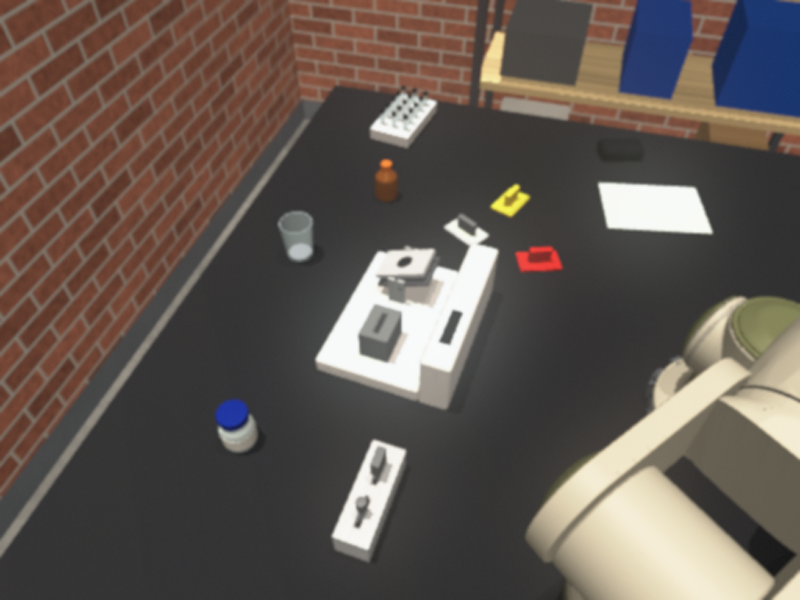

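The top view (800×600) shows the rack at (250,317) and the reader at (400,305). The white slide is at (525,329), with a red look-alike at (507,398) and a yellow one at (580,362). There are two candidate filters: (232,315), round and small, and (263,316), elongated and rectangular. The second fits the flat rectangular grip. I'll check both picks in enlarged crops.

```bash
python3 - <<'E'
import cv2,numpy as np
t=cv2.imread("pics/top0_raw.png");s=cv2.imread("pics/side0_raw.png")
def c(i,x,y,w,h,W,H):return cv2.resize(i[y:y+h,x:x+w],(W,H),interpolation=cv2.INTER_CUBIC)
a=np.hstack([c(t,205,155,100,80,400,320),c(s,200,145,125,120,400,320)])
b=np.hstack([c(t,130,185,60,35,300,175*1),c(s,205,275,65,90,126,175),c(t,310,190,75,50,262,175),c(s,270,110,80,70,112,175)])
b=cv2.resize(b,(800,270))
cv2.imwrite("pics/crop1.png",np.vstack([a,b]))
E
```

```text
(no output)
```

View pics/crop1.png

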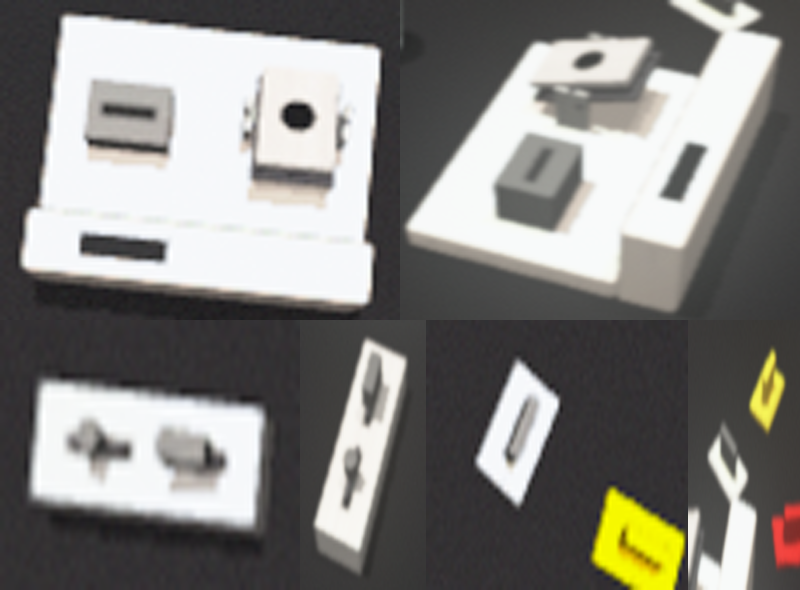

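The crops confirm it: the rectangular-grip filter is the right-hand (-y) one in the top view, and the plain white slide lies right of the reader. Next I measure positions.

```bash
cat > h.py <<'E'
import numpy as np,cv2
from cell import *
def ray(n,p):
    m=camera_model(n);f=192/np.tan(np.radians(m['vertical_fov'])/2)
    d=m['R'].T@np.array([(p[0]-m['cx'])/f,(p[1]-m['cy'])/f,1]);return -m['R'].T@m['t'],d/np.linalg.norm(d)
def plane(n,p,z):
    o,d=ray(n,p);return o+d*(z-o[2])/d[2]
def tri(pt,ps):
    a,d=ray('top',pt);b,e=ray('side',ps)
    s=np.linalg.lstsq(np.c_[d,-e],b-a,rcond=None)[0];u,v=a+s[0]*d,b+s[1]*e
    return (u+v)/2,np.linalg.norm(u-v)*1e3
def blob(img,box,lo,hi,amin=8):
    """blobs of gray range within box -> centroid, area, minAreaRect"""
    x,y,w,h=box;k=6
    g=cv2.resize(cv2.cvtColor(img[y:y+h,x:x+w],cv2.COLOR_BGR2GRAY),None,fx=k,fy=k,interpolation=cv2.INTER_CUBIC)
    m=cv2.inRange(g,lo,hi);out=[]
    for c in cv2.findContours(m,cv2.RETR_LIST,cv2.CHAIN_APPROX_NONE)[0]:
        a=cv2.contourArea(c)/k/k
        if a<amin: continue
        M=cv2.moments(c);f=lambda q:(np.array(q)+.5)/k-.5+[x,y]
        out.append((a,f([M['m10']/M['m00'],M['m01']/M['m00']]),f(cv2.boxPoints(cv2.minAreaRect(c))),f(cv2.approxPolyDP(c,0.03*cv2.arcLength(c,True),True)[:,0])))
    return sorted(out,key=lambda o:-o[0])
E
python3 - <<'E'
from h import *
np.set_printoptions(precision=4,suppress=True)
t=cv2.imread("pics/top0_raw.png");s=cv2.imread("pics/side0_raw.png")
def show(l,n,im,box,lo,hi,z,amin=8):
    for b in blob(im,box,lo,hi,amin)[:3]:
        print(l,n,'area %.0f'%b[0],'c',b[1],'P',plane(n,b[1],z)[:2],'rect',[list(np.round(plane(n,q,z)[:2],4)) for q in b[2]],'poly',np.round(b[3],1).tolist())
show('slot','top',t,(228,176,22,12),0,80,.085)
show('slot','side',s,(236,196,16,20),0,50,.085)
show('win','top',t,(272,175,14,18),0,90,.09)
show('win','side',s,(250,160,20,16),0,90,.09)
show('rack','top',t,(128,180,64,45),120,255,.045,200)
show('slide','top',t,(312,190,45,42),120,255,.006,50)
show('base','top',t,(205,150,105,88),120,255,.03,500)
show('face','top',t,(266,170,24,31),180,255,.09,100)
show('face','side',s,(235,150,50,30),150,255,.09,100)
show('rackside','side',s,(205,275,65,90),150,255,.045,100)
E
```

```text
slot top area 17 c [236.6002 182.3766] P [0.5604 0.0376] rect [[np.float64(0.5589), np.float64(0.0579)], [np.float64(0.5647), np.float64(0.0575)], [np.float64(0.5618), np.float64(0.0169)], [np.float64(0.556), np.float64(0.0173)]] poly [[230.6, 181.4], [231.6, 182.8], [242.8, 183.2], [241.9, 182.1]]
win top area 37 c [279.0089 183.5354] P [ 0.5598 -0.1028] rect [[np.float64(0.5694), np.float64(-0.0902)], [np.float64(0.5701), np.float64(-0.115)], [np.float64(0.55), np.float64(-0.1154)], [np.float64(0.5492), np.float64(-0.0906)]] poly [[276.1, 181.2], [275.2, 183.8], [277.1, 186.2], [281.9, 185.9], [282.8, 183.4], [281.2, 180.9]]
win side area 19 c [258.5028 167.1408] P [ 0.5621 -0.1027] rect [[np.float64(0.5732), np.float64(-0.1)], [np.float64(0.5581), np.float64(-0.1167)], [np.float64(0.551), np.float64(-0.1055)], [np.float64(0.5661), np.float64(-0.089)]] poly [[261.9, 165.6], [259.1, 165.1], [257.2, 165.8], [255.1, 168.8], [256.2, 169.4], [258.8, 168.9], [261.1, 167.6]]
rack top area 716 c [158.9782 201.8655] P [0.4929 0.2988] rect [[np.float64(0.4698), np.float64(0.3767)], [np.float
[... 1345 characters left out ...]
]] poly [[277.6, 159.8], [242.1, 160.4], [234.6, 179.4], [269.9, 175.6]]
rackside side area 1664 c [236.0187 316.7041] P [0.4948 0.3063] rect [[np.float64(0.525), np.float64(0.3757)], [np.float64(0.5231), np.float64(0.2189)], [np.float64(0.4638), np.float64(0.2257)], [np.float64(0.4722), np.float64(0.3794)]] poly [[239.9, 281.1], [212.1, 342.1], [233.4, 351.9], [259.1, 289.8]]
rackside side area 120 c [242.071  299.3086] P [0.4945 0.2641] rect [[np.float64(0.5089), np.float64(0.2866)], [np.float64(0.5038), np.float64(0.233)], [np.float64(0.4829), np.float64(0.237)], [np.float64(0.4888), np.float64(0.2901)]] poly [[244.8, 287.2], [246.9, 297.2], [238.8, 309.6], [236.9, 297.6], [241.4, 296.4]]
```

```bash
python3 - <<'E'
from h import *
t=cv2.imread("pics/top0_raw.png");s=cv2.imread("pics/side0_raw.png")
def st(i,x,y,w,h,k):
    c=cv2.resize(i[y:y+h,x:x+w],None,fx=k,fy=k,interpolation=cv2.INTER_CUBIC).astype(float)
    c=np.clip((c/255)**3*255,0,255).astype(np.uint8)
    return c
a=st(t,260,164,40,44,10);b=st(s,230,150,60,40,6.6)
H=440;A=np.zeros((H,796,3),np.uint8);A[:a.shape[0],:400]=a;A[:b.shape[0],400:400+b.shape[1]]=b[:,:396]
cv2.imwrite("pics/face.png",A)
E
```

```text
(no output)
```

View pics/face.png

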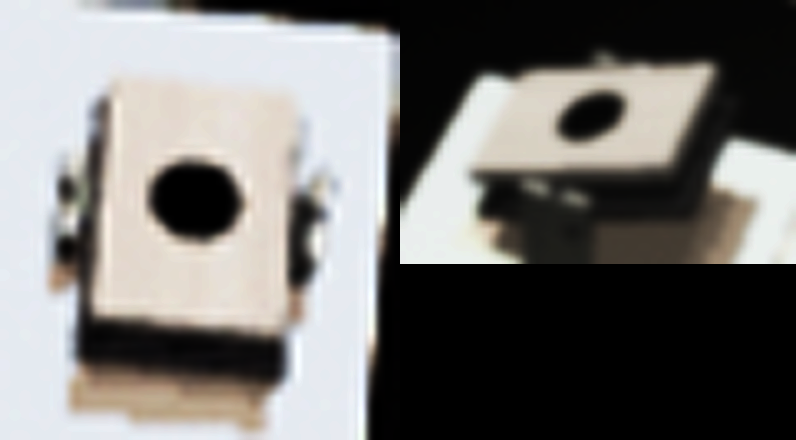

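The stretched crop shows the plate corners clearly: top (108,78), (302,96), (283,326), (91,315), and side (472,172), (522,72), (716,66), (676,168). I triangulate them.

```bash
python3 - <<'E'
from h import *
np.set_printoptions(precision=4,suppress=True)
T=np.array([(108,78),(302,96),(283,326),(91,315)])/10+[260,164]-.45
S=(np.array([(472,172),(522,72),(716,66),(676,168)])-[400,0])/6.6+[230,150]-.42
P=[tri(a,b) for a,b in zip(T,S)]
for p in P:print(p)
Q=np.array([p[0] for p in P]);print('c',Q.mean(0))
x=(Q[0]+Q[1]-Q[2]-Q[3])/2;y=(Q[0]+Q[3]-Q[1]-Q[2])/2
print('len',np.linalg.norm(x),np.linalg.norm(y),'slope',np.arctan2(-x[2],np.hypot(x[0],x[1])),'yaw x',np.arctan2(x[1],x[0]),'yaw y',np.arctan2(-y[0],y[1]),'ytilt',y[2])
print('win',tri((279.0089,183.5354),(258.5028,167.1408)))
s=cv2.imread("pics/side0_raw.png")
for b in blob(s,(236,196,16,20),0,60,2)[:2]:print(b[0],b[1],tri((236.6,182.38),b[1]))
a=plane('top',(220.1,158.8),.03);b=plane('top',(298.9,166.4),.03);d=a-b;print('front',a,b,np.arctan2(-d[0],d[1]),np.linalg.norm(d))
# filter grip, slide rib
t=cv2.imread("pics/top0_raw.png")
for b in blob(t,(160,196,18,14),0,150,5)[:2]:print('grip',b[0],b[1],plane('top',b[1],.089))
for b in blob(s,(238,280,14,30),0,120,5)[:2]:print('gripS',b[0],b[1],plane('side',b[1],.075),tri((163.,0),b[1])[1])
for b in blob(t,(325,198,22,24),0,150,3)[:2]:print('rib',b[0],b[1],plane('top',b[1],.03), [plane('top',q,.03)[:2] for q in b[2]])
E
```

```text
(array([ 0.6047, -0.074 ,  0.0722]), np.float64(1.4692784364025382))
(array([ 0.6019, -0.1396,  0.0705]), np.float64(3.4791522987618784))
(array([ 0.5163, -0.1313,  0.1048]), np.float64(0.1666785920143041))
(array([ 0.5175, -0.0688,  0.1049]), np.float64(1.0917852745787038))
c [ 0.5601 -0.1034  0.0881]
len 0.09286662573744718 0.06408943979174121 slope 0.36903847127689227 yaw x -0.07774899367656693 yaw y -0.031860960872834604 ytilt 0.0009429120521134426
win (array([ 0.561 , -0.1027,  0.0899]), np.float64(2.207581983703716))
front [0.6524 0.1007 0.03  ] [ 0.6337 -0.1754  0.03  ] -0.06753999290360452 0.2767226964264653
grip 26.916666666666668 [169.1942 202.9662] [0.4848 0.2546 0.089 ]
gripS 68.875 [241.7912 300.4831] [0.489  0.2813 0.075 ] 530.5322005296181
gripS 35.666666666666664 [246.2867 281.1409] [0.4934 0.2347 0.075 ] 515.9249337076726
rib 85.97222222222223 [328.0158 203.1501] [ 0.5072 -0.2769  0.03  ] [array([ 0.5262, -0.2651]), array([ 0.5273, -0.3008]), array([ 0.4708, -0.3004]), array([ 0.4697, -0.2649])]
rib 59.236111111111114 [343.5827 216.7699] [ 0.4618 -0.3301  0.03  ] [array([ 0.4918, -0.3121]), array([ 0.4926, -0.3402]), array([ 0.4462, -0.3396]), array([ 0.4454, -0.3116])]
```

Stage slope comes out at about 0.37 rad with the reader yawed about -0.067. I move above the filter, estimated at (0.491, 0.267).

```bash
python3 -m jog '[{"fingers":1,"offset":[0.0206,-0.0188,-0.005],"angular":[0,0,-5.55]},{"fingers":1,"offset":[0.0206,-0.0188,-0.005],"angular":[0,0,-5.55]},{"fingers":1,"offset":[0.0206,-0.0188,-0.005],"angular":[0,0,-5.55]},{"fingers":1,"offset":[0.0206,-0.0188,-0.005],"angular":[0,0,-5.55]},{"fingers":1,"offset":[0.0206,-0.0188,-0.005],"angular":[0,0,-5.55]},{"fingers":1,"offset":[0.0206,-0.0188,-0.005],"angular":[0,0,-5.55]},{"fingers":1,"offset":[0.0206,-0.0188,-0.005],"angular":[0,0,-5.55]},{"fingers":1,"offset":[0.0206,-0.0188,-0.005],"angular":[0,0,-5.55]},{"fingers":1,"offset":[0.0206,-0.0188,-0.005],"angular":[0,0,-5.55]},{"fingers":1,"offset":[0.0206,-0.0188,-0.005],"angular":[0,0,-5.55]},{"fingers":1,"offset":[0.0206,-0.0188,-0.005],"angular":[0,0,-5.55]},{"fingers":1,"offset":[0.0206,-0.0188,-0.005],"angular":[0,0,-5.55]}]' 40
```

```text
clock: 1.3
eef_pos: [0.4919, 0.2663, 0.1708]
orientation: [-3.141, 0.0, 1.515]
ft_force: [0.0, 1.0, 0.5]
opening: 0.0859
finger_force: 0.0
```

```bash
python3 -m jog '[{"fingers":1,"offset":[0,0,-0.025],"angular":[0,0,0]},{"fingers":1,"offset":[0,0,-0.025],"angular":[0,0,0]},{"fingers":1,"offset":[0,0,-0.025],"angular":[0,0,0]},{"fingers":1,"offset":[0,0,-0.02],"angular":[0,0,0]},{"fingers":1,"offset":[0,0,-0.012],"angular":[0,0,0]},{"fingers":1,"offset":[0,0,0],"angular":[0,0,0]}]' 25; python3 - <<'E'
from h import *
f=grab_frame('side')[:,:,::-1];g=grab_frame('top')[:,:,::-1]
a=cv2.resize(f[265:365,190:290],(400,400),interpolation=cv2.INTER_CUBIC)
b=cv2.resize(g[150:250,110:210],(400,400),interpolation=cv2.INTER_CUBIC)
cv2.imwrite("pics/g1.png",np.hstack([a,b]))
E
```

```text
clock: 1.9
eef_pos: [0.4906, 0.267, 0.0629]
orientation: [-3.139, 0.001, 1.519]
ft_force: [0.0, 0.8, 0.7]
opening: 0.0857
finger_force: 0.0
```

View pics/g1.png

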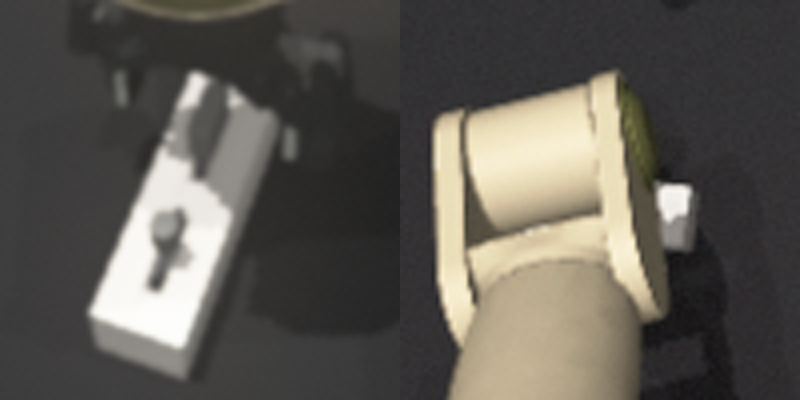

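The side crop shows the fingertips straddling the rectangular grip, at crop x of about 122 and 290 with the grip at about 205. I close the fingers.

```bash
python3 -m jog '[{"fingers":0,"offset":[0,0,0],"angular":[0,0,0]},{"fingers":0,"offset":[0,0,0],"angular":[0,0,0]},{"fingers":0,"offset":[0,0,0],"angular":[0,0,0]},{"fingers":0,"offset":[0,0,0],"angular":[0,0,0]},{"fingers":0,"offset":[0,0,0],"angular":[0,0,0]},{"fingers":0,"offset":[0,0,0],"angular":[0,0,0]},{"fingers":0,"offset":[0,0,0],"angular":[0,0,0]},{"fingers":0,"offset":[0,0,0],"angular":[0,0,0]}]' 25
```

```text
clock: 2.8
eef_pos: [0.4914, 0.2673, 0.0645]
orientation: [3.141, -0.0, 1.519]
ft_force: [0.1, 0.5, 3.2]
opening: 0.0134
finger_force: 27.6
```

```bash
python3 -m jog '[{"fingers":0,"offset":[0,0,0],"angular":[0,0,0]},{"fingers":0,"offset":[0,0,0.01],"angular":[0,0,0]},{"fingers":0,"offset":[0,0,0.02],"angular":[0,0,0]},{"fingers":0,"offset":[0,0,0.03],"angular":[0,0,0]},{"fingers":0,"offset":[0,0,0.03],"angular":[0,0,0]},{"fingers":0,"offset":[0,0,0.03],"angular":[0,0,0]},{"fingers":0,"offset":[0.01,-0.033,0],"angular":[0,0,-0.2]},{"fingers":0,"offset":[0.01,-0.033,0],"angular":[0,0,-0.2]},{"fingers":0,"offset":[0.01,-0.033,0],"angular":[0,0,-0.2]},{"fingers":0,"offset":[0.01,-0.033,0],"angular":[0,0,-0.2]},{"fingers":0,"offset":[0.01,-0.033,0],"angular":[0,0,-0.1]},{"fingers":0,"offset":[0.01,-0.033,0],"angular":[0,0,0]}]' 50; python3 -m jog '[{"fingers":0,"offset":[0.008,-0.028,0],"angular":[0,0,0]},{"fingers":0,"offset":[0,0,-0.02],"angular":[0,0,0]},{"fingers":0,"offset":[0,0,0],"angular":[0,0,0]}]'; python3 - <<'E'
from h import *
f=grab_frame('side')[:,:,::-1];cv2.imwrite('pics/s2_raw.png',f)
g=grab_frame('top')[:,:,::-1];cv2.imwrite('pics/t2_raw.png',g)
a=cv2.resize(f[160:235,210:285],(600,600),interpolation=cv2.INTER_CUBIC)
cv2.imwrite("pics/g2.png",a)
print(get_obs()['eef_pos'])
E
```

```text
clock: 4.0
eef_pos: [0.5512, 0.068, 0.1846]
orientation: [-3.141, -0.0, 1.504]
ft_force: [0.6, 0.9, -0.2]
opening: 0.0132
finger_force: 51.7
clock: 4.3
eef_pos: [0.5581, 0.0407, 0.1625]
orientation: [-3.137, -0.001, 1.502]
ft_force: [-0.5, 0.5, -1.4]
opening: 0.0129
finger_force: 51.7
[0.55893578 0.04166051 0.16462581]
```

View pics/g2.png

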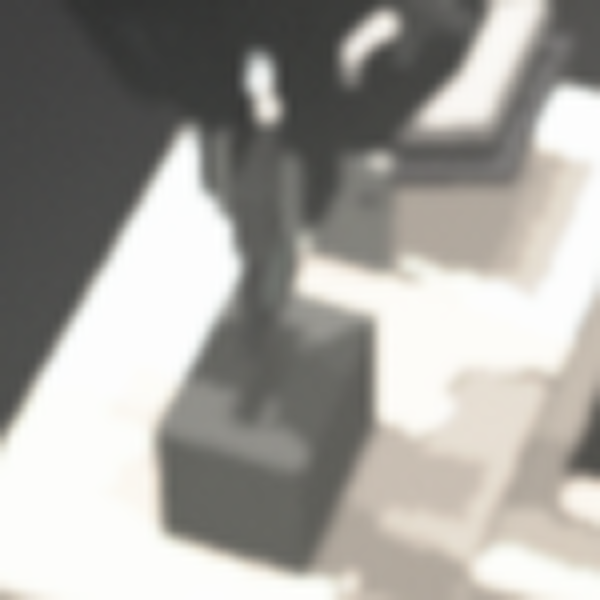

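The side crop shows the blade hanging above the grey block, its lower end at about (262,330), with the slot at (255,400). I refine the slot from the initial images.

```bash
python3 - <<'E'
from h import *
np.set_printoptions(precision=4,suppress=True,linewidth=150)
s=cv2.imread("pics/side0_raw.png");t=cv2.imread("pics/top0_raw.png")
print(cv2.cvtColor(s,cv2.COLOR_BGR2GRAY)[196:216,234:256]);print(cv2.cvtColor(t,cv2.COLOR_BGR2GRAY)[174:194,225:250])
for hi in(60,70,80,90):
  for b in blob(s,(238,198,14,17),0,hi,3)[:2]:print(hi,b[0],b[1],plane('side',b[1],.085),tri((236.6,182.38),b[1]))
E
```

```text
[[249 249 248 242 218 174 158 158 162 168 177 190 207 220 228 235 240 245 247 248 249 249]
 [249 249 245 229 191 162 155 155 156 156 157 161 168 174 184 195 211 225 233 239 243 246]
 [249 247 237 207 170 156 155 156 155 155 155 154 155 157 159 163 169 178 191 209 221 229]
 [249 244 225 183 160 156 155 155 155 153 149 147 148 152 154 156 157 158 162 168 174 184]
 [247 237 205 167 156 155 155 155 154 147 137 130 131 139 147 154 157 157 157 157 158 158]
 [244 225 183 158 155 155 155 156 152 140 120 108 111 125 144 153 156 157 157 157 156 150]
 [238 206 168 156 156 156 155 154 147 129 107  99 105 126 146 155 156 157 157 157 154 142]
 [225 184 160 156 155 156 154 151 140 118 100  99 113 135 151 156 157 158 157 156 148 131]
 [205 168 156 156 156 155 154 144 126 107  95 103 124 144 155 157 157 158 158 153 140 118]
 [181 159 155 155 156 156 150 136 114  98  96 111 134 151 157 157 157 157 156 148 129 107]
 [164 157 155 156 155 154 146 129 105  94 101 123 145 155 158 157 158 157 153 141 117 100]
 [156 156 156 155 155 150 138 118  98  95 109 134 151 157 157 157 158 157 149 129 105  96]
 [156 15
[... 2081 characters left out ...]
 184 183 181 184 184 181 183 183 181 182 182 184 183 182 184 182 169 146 213 248]
 [236 174 172 183 181 183 183 182 181 183 183 182 183 182 182 182 184 182 184 184 182 163 143 220 248]
 [235 145 125 139 138 140 145 148 154 161 169 167 173 182 185 182 182 182 185 183 183 165 169 237 248]
 [243 196  51  52  53  58  72  79  92  99 115 117 121 138 142 145 145 148 160 167 170 153 189 248 248]
 [248 233 135 126  98  76  77  65  52  51  53  55  50  51  57  71  68  79 101 116 118 116 192 248 248]
 [248 240 205 197 183 174 173 171 166 157 136 135 127 101  85  71  69  65  52  51  52  80 192 248 248]
 [248 243 221 220 220 221 221 220 221 216 204 203 196 183 176 172 170 169 166 157 134 135 197 248 248]]
```

```bash
python3 - <<'E'
from h import *
np.set_printoptions(precision=4,suppress=True)
s=cv2.imread("pics/side0_raw.png");t=cv2.imread("pics/top0_raw.png")
for hi in(110,120,130):
  for b in blob(t,(228,177,18,11),0,hi,8)[:1]:
    ct=b[1];e=[plane('top',(b[2][i]+b[2][j])/2,.085) for i,j in((0,1),(1,2),(2,3),(3,0))];print(hi,b[1],plane('top',b[1],.085),np.round(e,4).tolist())
  for b in blob(s,(236,198,14,16),0,hi,8)[:1]:
    print(hi,b[0],b[1],plane('side',b[1],.085),tri(ct,b[1]))
# filter now: known tool x,y -> blade bottom in side image
f=cv2.imread('pics/s2_raw.png')
m=camera_model('side');F=192/np.tan(np.radians(m['vertical_fov'])/2)
for X in([.5589,.0412,.1146],[.5589,.0412,.1586],[.5589,.0612,.1146],[.5589,.0212,.1146]):
    c=m['R']@np.array(X)+m['t'];print(X,'side px',c[0]/c[2]*F+m['cx'],c[1]/c[2]*F+m['cy'])
print(cv2.cvtColor(f,cv2.COLOR_BGR2GRAY)[185:214,234:255])
E
```

```text
110 [236.6776 182.3762] [0.5604 0.0373 0.085 ] [[0.562, 0.0589, 0.085], [0.5647, 0.0371, 0.085], [0.5588, 0.0159, 0.085], [0.5561, 0.0376, 0.085]]
110 26.402777777777775 [242.8779 206.4455] [0.5623 0.0401 0.085 ] (array([0.5621, 0.0376, 0.0818]), np.float64(2.1160302303751557))
120 [236.6528 182.3669] [0.5604 0.0374 0.085 ] [[0.5621, 0.0594, 0.085], [0.5653, 0.0371, 0.085], [0.5589, 0.0153, 0.085], [0.5557, 0.0377, 0.085]]
120 37.84722222222222 [242.9089 206.3736] [0.5623 0.0399 0.085 ] (array([0.562 , 0.0377, 0.0822]), np.float64(2.0484712305208372))
130 [236.6582 182.369 ] [0.5604 0.0374 0.085 ] [[0.5621, 0.0599, 0.085], [0.5658, 0.037, 0.085], [0.5589, 0.0148, 0.085], [0.5552, 0.0377, 0.085]]
130 50.208333333333336 [242.9089 206.3487] [0.5623 0.0398 0.085 ] (array([0.562 , 0.0376, 0.0822]), np.float64(2.0726659962275304))
[0.5589, 0.0412, 0.1146] side px 243.79026627219528 199.3397325695245
[0.5589, 0.0412, 0.1586] side px 243.42068761370774 187.23214970878948
[0.5589, 0.0612, 0.1146] side px 241.33829282439876 205.27366927636615
[0.5589, 0.0212, 0.1146] side px 246.17868266477348
[... 1900 characters left out ...]
4 102 102 102 100  97  95  92  94  97 100 102 102 104 104 105
  106 104  99]
 [128 120 115 108 106 103 100  97  93  93  94  98 101 102 103 103 103 103
  103  99  96]
 [139 137 130 123 120 112 102  95  94  95  98 100 103 103 103 102 103 102
  100  97  95]
 [144 143 142 139 133 120 103  95  96 103 106 103 103 103 103 103 102 102
   99  95  94]
 [144 143 144 141 133 118 102  95 101 114 115 107 104 103 103 103 102 100
   97  94  94]
 [144 144 143 141 132 114 101  99 109 123 119 107 103 103 103 103 102  99
   94  94  94]
 [143 144 144 141 134 121 110 108 119 127 120 110 105 103 103 103 101  97
   94  94  95]
 [143 144 144 144 140 133 128 126 131 132 127 123 115 107 103 102  99  95
   94  94  95]]
```

```bash
python3 -m jog '[{"fingers":0,"offset":[0.0015,-0.0031,-0.01],"angular":[0,0,0]},{"fingers":0,"offset":[0,0,-0.015],"angular":[0,0,0]},{"fingers":0,"offset":[0,0,-0.005],"angular":[0,0,0]},{"fingers":0,"offset":[0,0,-0.004],"angular":[0,0,0]},{"fingers":0,"offset":[0,0,-0.004],"angular":[0,0,0]},{"fingers":0,"offset":[0,0,-0.002],"angular":[0,0,0]},{"fingers":0,"offset":[0,0,0],"angular":[0,0,0]}]'
```

```text
clock: 5.1
eef_pos: [0.5608, 0.0382, 0.1243]
orientation: [3.142, 0.0, 1.504]
ft_force: [-0.5, -0.0, -1.1]
opening: 0.013
finger_force: 51.7
```

No force with the tip 10 mm below the mouth, so the blade is in the slot. I continue down.

```bash
python3 -m jog '[{"fingers":0,"offset":[0,0,-0.006],"angular":[0,0,0]},{"fingers":0,"offset":[0,0,-0.008],"angular":[0,0,0]},{"fingers":0,"offset":[0,0,-0.008],"angular":[0,0,0]},{"fingers":0,"offset":[0,0,-0.006],"angular":[0,0,0]},{"fingers":0,"offset":[0,0,-0.004],"angular":[0,0,0]},{"fingers":0,"offset":[0,0,0],"angular":[0,0,0]}]'
```

```text
clock: 5.7
eef_pos: [0.5605, 0.0382, 0.0916]
orientation: [-3.14, -0.0, 1.504]
ft_force: [-0.3, -1.0, -0.4]
opening: 0.013
finger_force: 51.7
```

```bash
python3 -m jog '[{"fingers":0,"offset":[0,0,-0.001],"angular":[0,0,0]},{"fingers":0,"offset":[0,0,-0.001],"angular":[0,0,0]},{"fingers":0,"offset":[0,0,0],"angular":[0,0,0]}]'; python3 -m jog '[{"fingers":0,"offset":[0,0,-0.001],"angular":[0,0,0]},{"fingers":0,"offset":[0,0,0],"angular":[0,0,0]}]'
```

```text
clock: 6.0
eef_pos: [0.561, 0.0381, 0.0907]
orientation: [3.141, 0.0, 1.504]
ft_force: [0.1, -0.4, 0.8]
opening: 0.0129
finger_force: 51.8
clock: 6.2
eef_pos: [0.561, 0.0381, 0.0906]
orientation: [3.14, 0.0, 1.504]
ft_force: [-3.1, -0.7, 9.5]
opening: 0.0128
finger_force: 53.2
```

Contact at 9.5 N with the grip at the block, so the filter is home. I release and retreat.

```bash
python3 -m jog '[{"fingers":0.6,"offset":[0,0,0.001],"angular":[0,0,0]},{"fingers":0.6,"offset":[0,0,0],"angular":[0,0,0]},{"fingers":0.6,"offset":[0,0,0],"angular":[0,0,0]},{"fingers":0.6,"offset":[0,0,0],"angular":[0,0,0]},{"fingers":0.6,"offset":[0,0,0.01],"angular":[0,0,0]},{"fingers":0.6,"offset":[0,0,0.03],"angular":[0,0,0]},{"fingers":1,"offset":[0,0,0.03],"angular":[0,0,0]},{"fingers":1,"offset":[0,0,0.03],"angular":[0,0,0]},{"fingers":1,"offset":[0,0,0.02],"angular":[0,0,0]},{"fingers":1,"offset":[0,0,0],"angular":[0,0,0]}]'; python3 - <<'E'
from h import *
f=grab_frame('side')[:,:,::-1]
cv2.imwrite("pics/g3.png",cv2.resize(f[120:240,200:320],(600,600),interpolation=cv2.INTER_CUBIC))
t=cv2.imread("pics/top0_raw.png")
for b in blob(t,(312,190,45,42),120,255,50)[:1]:
    q=np.array([plane('top',p,.006)[:2] for p in b[3]]);print(q)
    for i in range(4):
        d=q[i]-q[i-1];print(np.linalg.norm(d),np.degrees(np.arctan2(d[1],d[0])))
print('center',q.mean(0))
E
```

```text
clock: 7.2
eef_pos: [0.5618, 0.0381, 0.2138]
orientation: [3.135, 0.0, 1.504]
ft_force: [0.4, -0.2, -0.7]
opening: 0.0852
finger_force: 0.0
[[ 0.53280197 -0.31132242]
 [ 0.46811843 -0.26708469]
 [ 0.43855466 -0.30821698]
 [ 0.50445057 -0.35033957]]
0.04823007029568073 53.99637295440916
0.07836413543132237 145.6313780699933
0.05065453735127392 -125.70662721771993
0.07820859485822361 -32.58789862185076
center [ 0.48598141 -0.30924092]
```

View pics/g3.png

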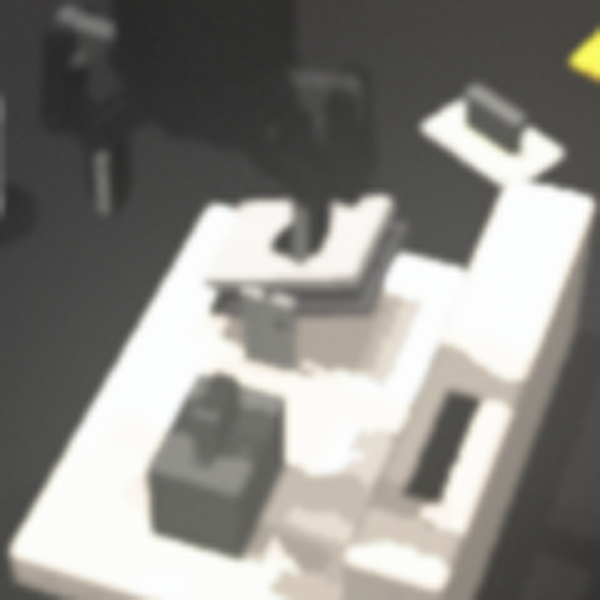

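The side view shows the filter seated on the block (crop 215,430) and the white slide undisturbed (490,130). I move above the slide.

```bash
python3 -m jog '[{"fingers":1,"offset":[-0.0063,-0.029,0],"angular":[0,0,5.07]},{"fingers":1,"offset":[-0.0063,-0.029,0],"angular":[0,0,5.07]},{"fingers":1,"offset":[-0.0063,-0.029,0],"angular":[0,0,5.07]},{"fingers":1,"offset":[-0.0063,-0.029,0],"angular":[0,0,5.07]},{"fingers":1,"offset":[-0.0063,-0.029,0],"angular":[0,0,5.07]},{"fingers":1,"offset":[-0.0063,-0.029,0],"angular":[0,0,5.07]},{"fingers":1,"offset":[-0.0063,-0.029,0],"angular":[0,0,5.07]},{"fingers":1,"offset":[-0.0063,-0.029,0],"angular":[0,0,5.07]},{"fingers":1,"offset":[-0.0063,-0.029,-0.02],"angular":[0,0,5.07]},{"fingers":1,"offset":[-0.0063,-0.029,-0.03],"angular":[0,0,5.07]},{"fingers":1,"offset":[-0.0063,-0.029,-0.03],"angular":[0,0,5.07]},{"fingers":1,"offset":[-0.0063,-0.029,-0.03],"angular":[0,0,5.07]}]'; python3 -m jog '[{"fingers":1,"offset":[0,0,-0.02],"angular":[0,0,0]},{"fingers":1,"offset":[0,0,0],"angular":[0,0,0]}]'; python3 - <<'E'
from h import *
f=grab_frame('side')[:,:,::-1];g=grab_frame('top')[:,:,::-1]
a=cv2.resize(f[110:180,260:330],(400,400),interpolation=cv2.INTER_CUBIC)
b=cv2.resize(g[165:255,290:380],(400,400),interpolation=cv2.INTER_CUBIC)
cv2.imwrite("pics/g4.png",np.hstack([a,b]))
print(get_obs()['qpos'])
E
```

```text
clock: 8.45
eef_pos: [0.4842, -0.3105, 0.0981]
orientation: [3.141, -0.002, 2.569]
ft_force: [0.7, -0.5, -0.9]
opening: 0.0853
finger_force: 0.0
clock: 8.65
eef_pos: [0.4833, -0.3091, 0.0766]
orientation: [3.14, -0.008, 2.564]
ft_force: [0.3, -0.3, 0.4]
opening: 0.085
finger_force: 0.0
[-7.73476684e-01  5.72781431e-01  1.44243015e+00  4.89132240e-05
  1.12770150e+00 -1.76822738e+00]
```

View pics/g4.png

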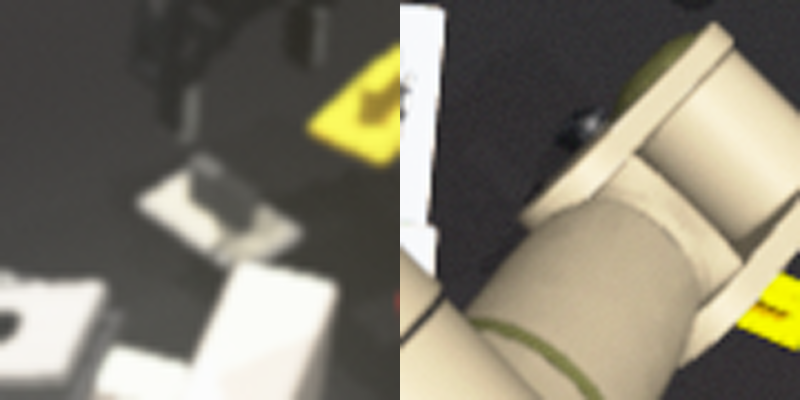

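The side crop shows the two fingertips at (187,130) and (320,60), straddling the white slide's rib at (225,195). The yellow look-alike is well clear. I go down and grip.

```bash
python3 -m jog '[{"fingers":1,"offset":[0.001,0.001,-0.02],"angular":[0,0,0]},{"fingers":1,"offset":[0,0,-0.02],"angular":[0,0,0]},{"fingers":1,"offset":[0,0,-0.02],"angular":[0,0,0]},{"fingers":1,"offset":[0,0,-0.009],"angular":[0,0,0]},{"fingers":0,"offset":[0,0,0],"angular":[0,0,0]},{"fingers":0,"offset":[0,0,0],"angular":[0,0,0]},{"fingers":0,"offset":[0,0,0],"angular":[0,0,0]},{"fingers":0,"offset":[0,0,0],"angular":[0,0,0]},{"fingers":0,"offset":[0,0,0],"angular":[0,0,0]},{"fingers":0,"offset":[0,0,0],"angular":[0,0,0]},{"fingers":0,"offset":[0,0,0],"angular":[0,0,0]},{"fingers":0,"offset":[0,0,0],"angular":[0,0,0]}]' 25;python3 -m jog '[{"fingers":0,"offset":[0,0,0],"angular":[0,0,0]},{"fingers":0,"offset":[0,0,0],"angular":[0,0,0]}]' 70
```

```text
clock: 9.95
eef_pos: [0.4864, -0.309, 0.0119]
orientation: [-3.141, 0.001, 2.566]
ft_force: [-0.2, 1.0, 5.9]
opening: 0.0114
finger_force: 25.6
clock: 10.15
eef_pos: [0.4865, -0.3092, 0.0121]
orientation: [-3.141, 0.001, 2.565]
ft_force: [-0.2, 0.5, 6.7]
opening: 0.0106
finger_force: 69.4
```

```bash
python3 -m jog '[{"fingers":0,"offset":[0,0,0.015],"angular":[0,0,0]},{"fingers":0,"offset":[0,0,0.025],"angular":[0,0,0]},{"fingers":0,"offset":[0,0,0.03],"angular":[0,0,0]},{"fingers":0,"offset":[0,0,0.04],"angular":[0,0,0]},{"fingers":0,"offset":[0,0,0.04],"angular":[0,0,0]},{"fingers":0,"offset":[0.0155,0.034,0],"angular":[0,0,4.87]},{"fingers":0,"offset":[0.0155,0.034,0],"angular":[0,0,4.87]},{"fingers":0,"offset":[0.0155,0.034,0],"angular":[0,0,4.87]},{"fingers":0,"offset":[0.0155,0.034,0],"angular":[0,0,4.87]},{"fingers":0,"offset":[0.0155,0.034,0],"angular":[0,0,4.87]},{"fingers":0,"offset":[0.0155,0.034,0],"angular":[0,0,4.87]},{"fingers":0,"offset":[0,0,0],"angular":[0,0,0]}]'; python3 -m jog '[{"fingers":0,"offset":[0,0,0],"angular":[0.35,5.29,0]},{"fingers":0,"offset":[0,0,0],"angular":[0.35,5.29,0]},{"fingers":0,"offset":[0,0,0],"angular":[0.35,5.29,0]},{"fingers":0,"offset":[0,0,0],"angular":[0.35,5.29,0]},{"fingers":0,"offset":[0,0,-0.015],"angular":[0,0,0]},{"fingers":0,"offset":[0,0,0],"angular":[0,0,0]},{"fingers":0,"offset":[0,0,0],"angular":[0,0,0]}]'
python3 - <<'E'
from h import *
from scipy.spatial.transform import Rotation as R
np.set_printoptions(precision=4,suppress=True)
f=grab_frame('side')[:,:,::-1];g=grab_frame('top')[:,:,::-1]
cv2.imwrite('pics/s5_raw.png',f)
a=cv2.resize(f[125:195,220:290],(600,600),interpolation=cv2.INTER_CUBIC)
cv2.imwrite("pics/g5.png",a)
o=get_obs();M=R.from_euler('xyz',o['orientation']).as_matrix();print(M,o['eef_pos'],o['opening'],o['wrist_torque'],o['qpos'])
E
```

```text
clock: 11.35
eef_pos: [0.58, -0.1009, 0.1609]
orientation: [3.14, -0.001, 3.082]
ft_force: [-1.7, -0.0, -1.1]
opening: 0.0108
finger_force: 68.5
clock: 12.05
eef_pos: [0.5789, -0.1051, 0.1463]
orientation: [3.141, -0.371, 3.075]
ft_force: [0.5, 0.4, -1.9]
opening: 0.011
finger_force: 68.5
[[-0.9306  0.0664 -0.3598]
 [ 0.0621  0.9978  0.0236]
 [ 0.3606 -0.0003 -0.9327]] [ 0.5791 -0.1051  0.1471] 0.010584919338470578 [-0.068  -0.235  -0.0252] [-0.3374  0.6877  1.0438 -0.0988  1.7657 -1.8434]
```

View pics/g5.png

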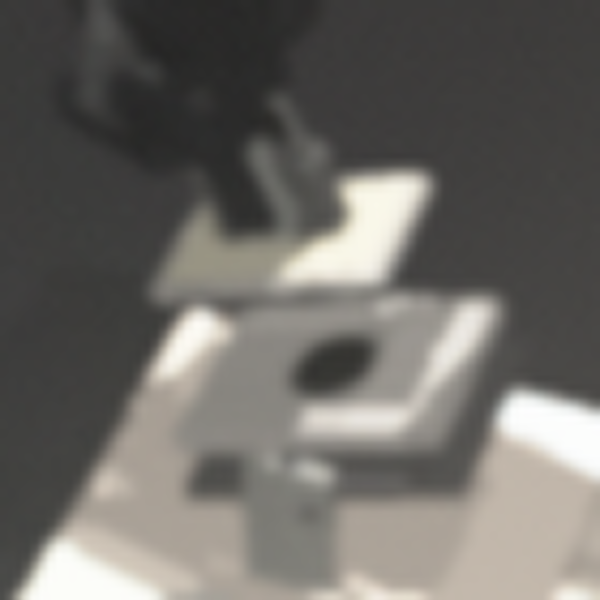

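The side crop shows the slide (near edge from (150,300) to (385,290)) nearly parallel above the stage (window at (335,365)). I approach along the normal to just short of contact.

```bash
python3 -m jog '[{"fingers":0,"offset":[-0.003,0.0005,-0.0101],"angular":[0,0,0]},{"fingers":0,"offset":[-0.003,0.0005,-0.0101],"angular":[0,0,0]},{"fingers":0,"offset":[-0.003,0.0005,-0.0101],"angular":[0,0,0]},{"fingers":0,"offset":[-0.0029,0.0005,-0.0101],"angular":[0,0,0]},{"fingers":0,"offset":[0,0,0],"angular":[0,0,0]},{"fingers":0,"offset":[0,0,0],"angular":[0,0,0]}]' 
python3 - <<'E'
from h import *
np.set_printoptions(precision=4,suppress=True)
o=get_obs();print(o['eef_pos'],o['orientation'],o['ft_force'],o['wrist_torque'])
f=grab_frame('side')[:,:,::-1];cv2.imwrite('pics/s6_raw.png',f)
cv2.imwrite("pics/g6.png",cv2.resize(f[135:195,225:285],(600,600),interpolation=cv2.INTER_CUBIC))
E
```

```text
clock: 12.75
eef_pos: [0.5673, -0.1028, 0.1058]
orientation: [3.141, -0.37, 3.076]
ft_force: [0.5, 0.4, -0.5]
opening: 0.011
finger_force: 68.5
[ 0.5673 -0.1028  0.1058] [ 3.1415 -0.3704  3.0756] [ 0.4929  0.4086 -0.4514] [-0.0438 -0.2877 -0.0279]
```

View pics/g6.png

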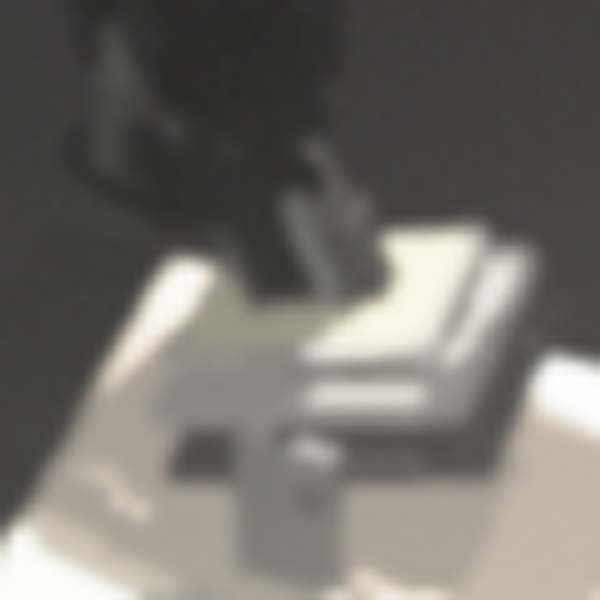

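The slide sits just above the plate, parallel and apparently centred, with the plate rim showing on the right at (500,290) and near side at (370,395). I creep in along the normal.

```bash
for i in 1; do python3 -m jog '[{"fingers":0,"offset":[-0.0004,0,-0.0009],"angular":[0,0,0]},{"fingers":0,"offset":[-0.0004,0,-0.0009],"angular":[0,0,0]},{"fingers":0,"offset":[-0.0004,0,-0.0009],"angular":[0,0,0]},{"fingers":0,"offset":[-0.0004,0,-0.0009],"angular":[0,0,0]},{"fingers":0,"offset":[0,0,0],"angular":[0,0,0]},{"fingers":0,"offset":[0,0,0],"angular":[0,0,0]}]'; done; python3 -c "
from cell import *;print(get_obs()['wrist_torque'])"; python3 -m jog '[{"fingers":0,"offset":[-0.0004,0,-0.0009],"angular":[0,0,0]},{"fingers":0,"offset":[-0.0004,0,-0.0009],"angular":[0,0,0]},{"fingers":0,"offset":[0,0,0],"angular":[0,0,0]},{"fingers":0,"offset":[0,0,0],"angular":[0,0,0]}]'; python3 -c "
from cell import *;print(get_obs()['wrist_torque'])"
```

```text
clock: 13.4
eef_pos: [0.5657, -0.1029, 0.1023]
orientation: [-3.142, -0.37, 3.076]
ft_force: [0.4, -0.5, -1.9]
opening: 0.0106
finger_force: 68.5
[ 0.00389225 -0.23455929  0.0487158 ]
clock: 13.8
eef_pos: [0.565, -0.1029, 0.1009]
orientation: [-3.141, -0.369, 3.075]
ft_force: [1.1, 0.0, 2.2]
opening: 0.0107
finger_force: 68.9
[ 0.08503062 -0.27010365 -0.02354688]
```

```bash
python3 -m jog '[{"fingers":0,"offset":[-0.0004,0,-0.0009],"angular":[0,0,0]},{"fingers":0,"offset":[-0.0004,0,-0.0009],"angular":[0,0,0]},{"fingers":0,"offset":[0,0,0],"angular":[0,0,0]},{"fingers":0,"offset":[0,0,0],"angular":[0,0,0]}]'; python3 -c "
from cell import *;print(get_obs()['wrist_torque'])"; python3 -m jog '[{"fingers":0,"offset":[-0.0004,0,-0.0009],"angular":[0,0,0]},{"fingers":0,"offset":[-0.0004,0,-0.0009],"angular":[0,0,0]},{"fingers":0,"offset":[0,0,0],"angular":[0,0,0]},{"fingers":0,"offset":[0,0,0],"angular":[0,0,0]}]'; python3 -c "
from cell import *;print(get_obs()['wrist_torque'])"
```

```text
clock: 14.2
eef_pos: [0.5643, -0.1028, 0.0989]
orientation: [-3.142, -0.369, 3.076]
ft_force: [2.2, -0.9, 3.6]
opening: 0.0107
finger_force: 69.1
[ 0.22143826 -0.47246818 -0.14375959]
clock: 14.6
eef_pos: [0.5635, -0.1028, 0.097]
orientation: [3.142, -0.369, 3.076]
ft_force: [3.9, 1.3, 3.9]
opening: 0.0107
finger_force: 69.4
[ 0.33111771 -0.69796891 -0.13638667]
```

```bash
python3 -m jog '[{"fingers":0,"offset":[0,0,0],"angular":[0,0,0]},{"fingers":0,"offset":[0,0,0],"angular":[0,0,0]},{"fingers":0,"offset":[0,0,0],"angular":[0,0,0]},{"fingers":0,"offset":[0,0,0],"angular":[0,0,0]},{"fingers":0,"offset":[0,0,0],"angular":[0,0,0]}]' 20; python3 - <<'E'
from h import *
np.set_printoptions(precision=4,suppress=True)
for k in range(4):
  f=grab_frame('side')[:,:,::-1];o=get_obs();print(o['eef_pos'],o['ft_force'],o['wrist_torque'])
cv2.imwrite('pics/s7_raw.png',f)
a=cv2.resize(f[145:190,225:285],(800,600),interpolation=cv2.INTER_CUBIC)
cv2.imwrite("pics/g7.png",cv2.convertScaleAbs(a,alpha=1.3,beta=-30))
E
```

```text
clock: 15.1
eef_pos: [0.5635, -0.1028, 0.0969]
orientation: [3.142, -0.369, 3.076]
ft_force: [5.3, 1.7, 3.7]
opening: 0.0103
finger_force: 69.4
[ 0.5635 -0.1028  0.0969] [4.5479 1.4342 3.827 ] [ 0.3511 -0.8258 -0.2058]
[ 0.5635 -0.1028  0.097 ] [4.76   0.6632 3.621 ] [ 0.3434 -0.8568 -0.1235]
[ 0.5635 -0.1028  0.0969] [5.5906 0.9751 2.9061] [ 0.3357 -0.8802 -0.1991]
[ 0.5635 -0.1028  0.0969] [4.8217 1.4885 3.6754] [ 0.3074 -0.8191 -0.1966]
```

View pics/g7.png

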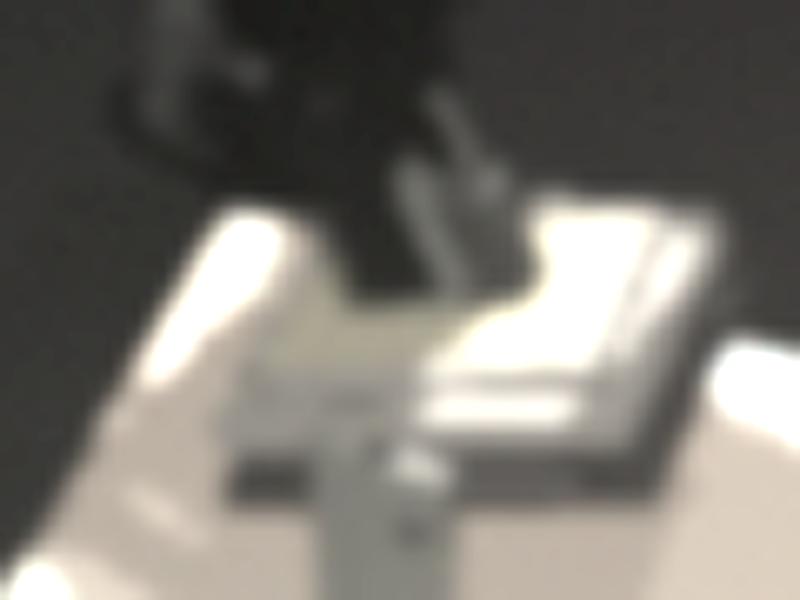

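The crop shows the slide edge (y≈375) parallel to the plate rim strip (y≈385–430) and centred. There is a sideways friction load, so I ease it off and see how the moment changes.

```bash
cat > m.py <<'E'
from h import *
from scipy.spatial.transform import Rotation as R
np.set_printoptions(precision=3,suppress=True)
L=[]
for k in range(6):
    grab_frame('side');o=get_obs();M=R.from_euler('xyz',o['orientation']).as_matrix()
    L.append(np.r_[o['eef_pos']*1e3,M.T@o['ft_force'],M.T@o['wrist_torque'],o['finger_force']])
print('pos mm, F tool, T tool, grip',np.mean(L,0))
E
python3 m.py; python3 -m jog '[{"fingers":0,"offset":[0.0005,0,-0.0002],"angular":[0,0,0]},{"fingers":0,"offset":[0,0,0],"angular":[0,0,0]},{"fingers":0,"offset":[0,0,0],"angular":[0,0,0]}]'; python3 m.py
```

```text
pos mm, F tool, T tool, grip [ 563.478 -102.807   96.933   -3.314    1.736   -4.891   -0.411   -0.833
   -0.01    69.375]
clock: 15.9
eef_pos: [0.5635, -0.1028, 0.0968]
orientation: [3.142, -0.371, 3.076]
ft_force: [2.9, 1.1, 4.4]
opening: 0.0106
finger_force: 69.5
pos mm, F tool, T tool, grip [ 563.473 -102.815   96.779   -0.208    0.947   -5.342   -0.371   -0.39
   -0.024   69.484]
```

The measured lever arm is about 0.143 m. After removing friction, the contact centre sits toward the front/+y corner, so I trim the tilt slightly.

```bash
python3 -m jog '[{"fingers":0,"offset":[0,0,0],"angular":[0.5,-0.5,0]},{"fingers":0,"offset":[0,0,0],"angular":[0,0,0]},{"fingers":0,"offset":[0,0,0],"angular":[0,0,0]}]'; python3 m.py
```

```text
clock: 16.5
eef_pos: [0.5635, -0.1028, 0.0968]
orientation: [3.132, -0.363, 3.079]
ft_force: [2.7, 1.5, 4.6]
opening: 0.0109
finger_force: 69.4
pos mm, F tool, T tool, grip [ 563.462 -102.84    96.729    0.162    1.101   -5.639   -0.119   -0.016
    0.024   69.451]
```

```bash
python3 -m jog '[{"fingers":0,"offset":[0,0,0],"angular":[0,0.25,0]},{"fingers":0,"offset":[0,0,0],"angular":[0,0,0]},{"fingers":0,"offset":[0,0,0],"angular":[0,0,0]},{"fingers":0,"offset":[0,0,0],"angular":[0,0,0]}]'; python3 m.py; python3 - <<'E'
from h import *
f=grab_frame('side')[:,:,::-1]
cv2.imwrite("pics/g8.png",cv2.resize(f[130:230,200:300],(600,600),interpolation=cv2.INTER_CUBIC))
E
```

```text
clock: 17.2
eef_pos: [0.5635, -0.1028, 0.0968]
orientation: [3.132, -0.367, 3.079]
ft_force: [1.6, 0.9, 5.7]
opening: 0.0107
finger_force: 69.4
pos mm, F tool, T tool, grip [ 563.46  -102.822   96.762    0.708    1.507   -5.487   -0.091   -0.086
    0.053   69.389]
```

View pics/g8.png

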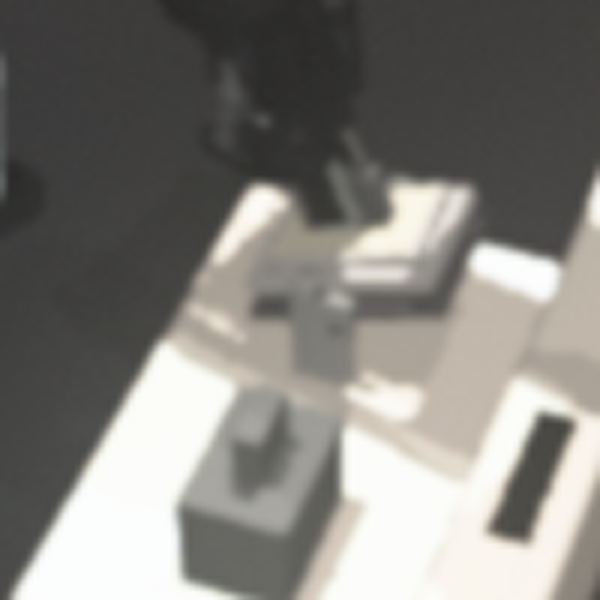

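The picture shows the filter grip standing on the block at (258,440) and the slide flush on the stage at (360,235). Moments are near zero and the push is about 6 N, so I hand it in.

```bash
python3 -c "
from cell import *;print(job_done())"
```

```text
the job is handed in; nothing more can be done
None
```

I handed the job in at about 17.5 s with the filter home in the reader's slot and released, and the white slide gripped, centred and lying flush on the stage. It presses the stage in an estimated 4 mm at about 6 N; the hand-in returned no verdict.

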